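# Proof-pull a terminal on the spring tester

## Task

Lift the blue dust cover off the spring pull tester and set it down, right way up, in the middle of the green mat. Then pull the tester's orange handle out until its black pointer stands opposite the red marker, not past it, hold it there for two seconds, and ease the handle back to its rest without letting it snap. Leave the other things on the bench where they are.

Things in the scene. Friction and masses are not known exactly. Their poses are not given: they have to be found in the camera images.
- tester: Fixed bench pull tester: dark wood base 295 x 150 x 12 mm (x -130 to +165, y -63 to +87 mm from the origin, which is on the table under the line of pull). Spring barrel at the rear (+x), grey bulkhead 62 mm high with its front face at x = +85. The handle is pulled out along its own -x, roughly towards the robot. White scale strip with black ticks along x at y = +42 to +68.
- handle (a point): Centre of the orange cross-bar handle: 18 mm thick along the pull (tester x), 70 mm long (y), 18 mm high, 66 mm above the table, on a 14 x 22 mm stem. At rest at tester x = +20, y = 0, 56 mm clear of the bulkhead behind. Below it the carriage top is 27 mm and, behind it, the rod's top 38 mm above the table. Axes parallel to the tester's. Under the cover at the start.
- slide (a joint): How far the handle is pulled out, m: 0 at rest against its stop, 0.095 at most. A spring always draws it back: 3 N at rest plus 1.5 N per 10 mm; damped (15 N per m/s).
- pointer (a point): Tip of the black pointer (4 mm wide along x) on the carriage, beside the scale, 54 mm to the +y side of the handle's centre and at the same tester x as it; moves with the handle. 22 mm above the table. Axes parallel to the tester's.
- marker (a point): Centre of the red marker block (14 x 14 x 12 mm) on the scale, tester y = +65, 24 mm above the table; set at 35 to 75 mm of pull, differently each time. The pointer is opposite it when both have the same tester x, within half the block's width. Stiff to slide; not to be moved. Axes parallel to the tester's.
- cover_fin (a point): Centre of the black grip fin upright in the middle of the top of the loose blue dust cover: fin 16 mm thick along cover x, 70 mm long along cover y, 44 mm high. The point is 95 mm above the cover's lower edge, over the middle of the cover.
- cover: The loose blue dust cover, 175 (x) x 132 (y) x 73 mm high without the fin, 3 mm walls, open underneath and at its rear (+x) side, 0.15 to 0.3 kg. Origin at the centre of its underside, z up. At the start it stands on the tester's base (12 mm up) over the handle, aligned with the tester; lift it straight up by at least 70 mm to clear the handle.
- mat: Fixed green mat 250 (x) x 210 (y) x 4 mm on the table; origin at the centre of its underside.
- screwdriver: Loose yellow-handled screwdriver 190 mm, bystander.
- wrench: Loose steel wrench 170 mm, bystander.
- jar: Loose amber jar with steel cap, 68 mm wide, 85 mm high, bystander; origin under its centre.
- insulator: Loose white ribbed insulator 60 mm wide, 80 mm high, bystander; origin under its centre.
- electrode: Loose copper ball on a brass rod and wooden foot, 72 mm wide, 114 mm high, bystander; origin under its centre.
- coil: Loose copper coil on a black bobbin, 68 mm wide, 55 mm high, bystander; origin under its centre.
Not all that is in view belongs to the job. Of the things that look like the cover, the largest one is meant.

How it is judged:
By the outcome, as a careful person would: the job done as asked, in the order asked, and still so for the second after the job is handed in, with the robot touching nothing.
It also fails if it takes over 64 s, if anything falls off the work surface, if the arm or the gripper's body presses on something with over 40 N, if the wrist force passes 120 N, or if a joint passes its speed limit or range.

## Robot

A 6-joint arm with a two-finger parallel gripper is mounted at the origin on the work surface. World frame = base frame: x ahead of the robot, y to its left, z up, the work surface at z = 0. Lengths are in m, angles in degrees, forces in N, time in s.
With the tool pointing down it reaches from about 0.35 to 0.975 m from the base axis. Payload 7.1 kg.
Tool frame: the origin (TCP) lies on the centre line of the jaws, within the pads' length; the fingertips stand 14 mm ahead of it and the grasp point (between the pads) lies 5 mm behind it; y points along the fingers, z is the direction in which the jaws open and shut, and the axes are right-handed (so a half turn about y gives the same grasp; the last joint's range is limited). The gripper opens to 88 mm and grips with 3 to 60 N. Pads are 20 mm wide; open, the fingers measure 115 mm over their backs; the gripper's body (75 mm by 178 mm) begins 61 mm behind the grasp point.
Start: joints at [-66.979, 24.242, 93.386, -0, 62.372, -1.089], TCP at [0.255, -0.57, 0.237] pointing down, gripper open.
Joint ranges: [-172.04, 172.04], [-51.8, 120.97], [4.93, 147.93], [-75.15, 255.16], [6.16, 154.13], [-145.62, 145.62]. Speed limits (degrees/s): [136.94, 136.94, 172.46, 180, 180, 180].

## Interface

Orientations are given as [roll, pitch, yaw] about the fixed x, y, z axes, in that order (R = Rz(yaw) Ry(pitch) Rx(roll)).
In Python, from station import * gives the robot as it stands. The module is installed in compiled form; this text tells all that it offers.
- The arm moves only by the shell command python3 -m crank 'ROWS' [OPENING]. ROWS is JSON, a list of rows, each a list of 2 entries, a list of its own where there are three numbers: the shift along the world's x, y, z in cm, then the turn about the world's z in rad. A call has 1 to 20 rows; each row shifts and turns the commanded pose from where the row before left it; what a row does not reach is not made up. A row lasts 1/10 s, in which the tool goes at most 50 mm and 8.59 degrees, less where a joint would pass 70% of its speed; a pose out of reach is approached as far as the arm can. A call with a gripper value outside its range is refused whole. OPENING is the closure, from -1 (fully open) to 1 (shut), so that 0 is half open, set as the call begins (- or left out, the last holds). The fingers move at their own pace and stop on an object; the grip force is fixed at half the most. Time passes only in rows, so rows that do not move let the fingers close. It gives the time, the measured TCP pose, the force and the opening at its end, in the units of the state.
- state(): the state, without advancing time (a new reading comes with each control period).
- camera(name): name is "scene" or "top"; returns (picture, depth): 400x640x3 uint8, red, green, blue; 400x640 float32, m along the optical axis (not along the pixel's ray), 0 where there is no reading.
- camera_params(name): a dict with "fov_y" (degrees; the focal length in pixels is half the picture's height over the tangent of half this angle, whatever the lens; pixels are square), "cx", "cy" (the principal point, pixels), "world_to_cam" (4x4, takes a point from world to camera coordinates). Camera axes: x right, y up, looking along -z (the intrinsics and any distortion apply to the point x, -y, -z); pixel columns grow to the right and rows downward; lengths in m; the calibration is good to about 2 mm. A picture is of the moment at which its call begins. camera_params takes no time and is no camera call.
- close_job(): hands the job in, once; it reports no verdict.
The state is a dict: "clock": time; "q": joint angles; "qd": joint speeds; "tau": joint torques, N m; "eef_pos": TCP position; "ee_rot": TCP orientation; "contact_force": force on the tool from outside, world axes, zero at the start; "moment": the same for the moment, N m; "opening": opening from 0.0 (shut) to 1.0 (fully open).
Only numpy, scipy, OpenCV 4.12 (cv2) and the standard library are available. Lean on these libraries where they do the work, as an engineer would, in place of code of your own. Each camera call takes 0.05 s, during which the arm holds its last target.

## Working session

There is one attempt and no reset: what is moved stays moved. The work goes in short steps, Python scripts to look and compute and a shell command to move; the robot and the scene stay as the last step left them, time stands still between calls to the robot, and variables do not carry over. Pictures are saved under pics/ and viewed, and the job is handed in when it is done.

```bash
mkdir -p pics; python3 - <<'E'
from station import *
import cv2,numpy as np
print(state())
for n in("scene","top"):
    p,d=camera(n); cv2.imwrite(f"pics/{n}0.png",p[:,:,::-1]); np.savez(f"{n}0.npz",p=p,d=d); print(n,camera_params(n),(d>0).mean())
E
```

```text
{'clock': 0.0, 'q': array([-6.69780684e+01,  2.42841064e+01,  9.34297268e+01,  2.41784679e-03,
        6.23738897e+01, -1.08908634e+00]), 'qd': array([-0.08089697, -0.09402809,  0.02788854,  0.07886119, -0.0283909 ,
        0.07168934]), 'tau': array([-7.38552080e-04, -5.44632554e+01, -2.73671025e+01,  6.42871438e-02,
        2.27328931e-02, -1.37059124e-04]), 'eef_pos': array([ 0.2551392 , -0.56997461,  0.23591693]), 'ee_rot': array([-9.00876663e+01,  3.80743584e-03, -1.55890108e+02]), 'contact_force': array([ 0.15768806,  0.21007749, -0.36107914]), 'moment': array([-0.05559376,  0.04225967, -0.04516307]), 'opening': 0.9999539238835514}
scene {'fov_y': 56.23742561488426, 'cx': 319.19838787939347, 'cy': 204.13822551552286, 'world_to_cam': array([[ 7.27786436e-01,  6.85803476e-01, -7.04653653e-04,
        -3.86971648e-01],
       [-5.65990223e-01,  6.01218142e-01,  5.64084935e-01,
         2.41497196e-01],
       [ 3.87275060e-01, -4.10134537e-01,  8.25716470e-01,
        -1.45315649e+00],
       [ 0.00000000e+00,  0.00000000e+00,  0.00000000e+00,
         1.00000000e+00]])} 0.995796875
top {'fov_y': 45.89596342070304, 'cx': 316.9006120658132, 'cy': 204.7439126141123, 'world_to_cam': array([[-0.00883313, -0.99989066, -0.01185966,  0.00935644],
       [ 0.99586628, -0.00986855,  0.09029371, -0.52948873],
       [-0.09040088, -0.01101306,  0.99584456, -1.53057616],
       [ 0.        ,  0.        ,  0.        ,  1.        ]])} 0.99619140625
```

View pics/scene0.png

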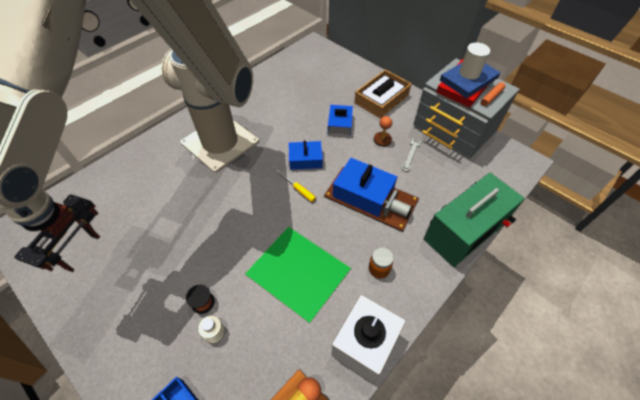

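View pics/top0.png

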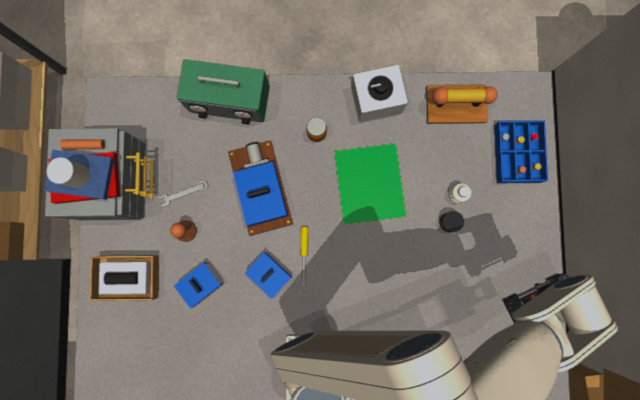

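The tester with the large blue cover is at top (262,191) and scene (365,187). The mat is at top (370,182). The two smaller blue boxes are decoys. Next I'll measure from both views.

```bash
cat > h.py <<'E'
import numpy as np,cv2
from station import *
P={n:camera_params(n) for n in("scene","top")}
def grab(n,tag):
    p,d=camera(n); cv2.imwrite(f"pics/{n}{tag}.png",p[:,:,::-1]); np.savez(f"{n}{tag}.npz",p=p,d=d); return p,d
def load(n,tag):
    z=np.load(f"{n}{tag}.npz"); return z["p"],z["d"]
def rays(n,uv):
    c=P[n]; f=200/np.tan(np.radians(c["fov_y"]/2)); uv=np.atleast_2d(np.asarray(uv,float))
    v=np.c_[(uv[:,0]-c["cx"])/f,-(uv[:,1]-c["cy"])/f,-np.ones(len(uv))]
    M=np.asarray(c["world_to_cam"]);R=M[:3,:3];t=M[:3,3]
    return -R.T@t, v@R
def onz(n,uv,z):
    o,v=rays(n,uv); return o+v*((z-o[2])/v[:,2])[:,None]
def dep(n,uv,d):
    o,v=rays(n,uv); uv=np.atleast_2d(uv).astype(int); return o+v*d[uv[:,1],uv[:,0]][:,None]
def tri(uv1,uv2):
    o1,v1=rays("scene",uv1);o2,v2=rays("top",uv2);a=v1[0];b=v2[0]
    s=np.linalg.lstsq(np.c_[a,-b],o2-o1,rcond=None)[0]
    p,q=o1+s[0]*a,o2+s[1]*b; return (p+q)/2,np.linalg.norm(p-q)
def proj(n,X):
    c=P[n]; f=200/np.tan(np.radians(c["fov_y"]/2)); M=np.asarray(c["world_to_cam"]); x=np.atleast_2d(X)@M[:3,:3].T+M[:3,3]
    return np.c_[c["cx"]+f*x[:,0]/-x[:,2], c["cy"]-f*x[:,1]/-x[:,2]]
E
python3 - <<'E'
from h import *
boxes={"top":(225,135,300,240),"scene":(320,150,425,235)}
for n in("scene","top"):
    p,d=load(n,"0"); hsv=cv2.cvtColor(p,cv2.COLOR_RGB2HSV)
    g=cv2.inRange(hsv,(50,120,60),(70,255,255)); 
    N,l,st,ce=cv2.connectedComponentsWithStats(g); i=1+np.argmax(st[1:,4]); print(n,"mat",ce[i],st[i])
    ys,xs=np.nonzero(l==i); X=dep(n,np.c_[xs,ys],d); print(" matz",np.median(X[:,2]))
    Y=onz(n,np.c_[xs,ys],.004).astype(np.float32)[:,:2]; r=cv2.minAreaRect(Y*1000);print(" rect",r)
    x0,y0,x1,y1=boxes[n]
    b=cv2.inRange(hsv,(100,120,60),(125,255,255)); m=np.zeros_like(b); m[y0:y1,x0:x1]=b[y0:y1,x0:x1]
    ys,xs=np.nonzero(m); X=dep(n,np.c_[xs,ys],d); print(" blue z pct",np.percentile(X[:,2],[1,10,50,90,99]))
    T=X[abs(X[:,2]-.085)<.006]; print(" top rect",cv2.minAreaRect((T[:,:2]*1000).astype(np.float32)),np.median(T[:,2]))
    ys,xs=np.mgrid[y0:y1,x0:x1]; X=dep(n,np.c_[xs.ravel(),ys.ravel()],d); c=p[y0:y1,x0:x1].reshape(-1,3)
    F=X[(X[:,2]>.10)&(X[:,2]<.16)]; print(" fin",len(F),cv2.minAreaRect((F[:,:2]*1000).astype(np.float32)),np.percentile(F[:,2],[50,90,100]))
    F=X[(X[:,2]>.12)&(X[:,2]<.16)]; print(" fin top",len(F),cv2.minAreaRect((F[:,:2]*1000).astype(np.float32)))
    w=cv2.inRange(hsv,(3,80,30),(18,255,160));m=np.zeros_like(w); m[y0:y1,x0:x1]=w[y0:y1,x0:x1]
    ys,xs=np.nonzero(m);Y=onz(n,np.c_[xs,ys],.012)[:,:2];print(" base",cv2.minAreaRect((Y*1000).astype(np.float32)))
E
```

```text
scene mat [298.10869565 273.03338509] [ 246  227  104   95 5152]
 matz 0.00326299510625383
 rect ((604.9991455078125, -173.82089233398438), (249.11639404296875, 207.94732666015625), 6.482459545135498)
 blue z pct [0.01310281 0.03753534 0.08336888 0.08666532 0.12573577]
 top rect ((566.3468017578125, 185.2344207763672), (176.17117309570312, 136.21615600585938), 14.387764930725098) 0.08433068539821287
 fin 132 ((567.4857177734375, 185.399169921875), (16.744667053222656, 70.16930389404297), 13.121689796447754) [0.12583406 0.12960313 0.13343061]
 fin top 91 ((566.7472534179688, 186.19898986816406), (15.580330848693848, 68.30548858642578), 15.264660835266113)
 base ((596.1986083984375, 191.08079528808594), (291.8868713378906, 151.24658203125), 14.440940856933594)
top mat [369.53396351 183.58562321] [ 335  144   71   80 4549]
 matz 0.0039006982468086093
 rect ((602.0061645507812, -171.61611938476562), (247.3456573486328, 207.28623962402344), 6.639961242675781)
 blue z pct [0.0313694  0.07936707 0.08476201 0.08915433 0.12782236]
 top rect ((563.517333984375, 187.79324340820312), (175.497802734375, 131.23263549804688), 14.314555168151855) 0.08496631797793186
 fin 144 ((562.9263916015625, 188.49459838867188), (17.04755401611328, 69.77750396728516), 15.870315551757812) [0.12780738 0.13199892 0.13730079]
 fin top 119 ((563.1578369140625, 188.64202880859375), (16.510644912719727, 69.55274963378906), 14.473289489746094)
 base ((591.2277221679688, 194.04498291015625), (292.93817138671875, 148.29058837890625), 14.474735260009766)
```

Both views agree. The cover centre is about (0.565, 0.187), the tester yaw 14.4°, the mat centre about (0.6035, −0.1727) with yaw 6.5°, and the fin top about 0.130. Next I move above the fin.

```bash
python3 -m crank '[[[1.5,3.7,0],0.07],[[1.5,3.8,0],0.07],[[1.6,3.8,0],0.07],[[1.6,3.8,0],0.07],[[1.6,3.8,0],0.07],[[1.6,3.8,0],0.07],[[1.6,3.8,0],0.07],[[1.6,3.8,0],0.07],[[1.6,3.8,0],0.07],[[1.6,3.8,0],0.07],[[1.6,3.8,-0.3],0.07],[[1.6,3.8,-0.3],0.07],[[1.6,3.8,-0.3],0.07],[[1.6,3.8,-0.4],0.07],[[1.6,3.8,-0.4],0.07],[[1.6,3.8,-0.4],0.07],[[1.5,3.8,-0.4],0.07],[[1.5,3.8,-0.4],0.07],[[1.4,3.7,-0.4],0.07],[[1.0,3.7,-0.4],0.07]]' -1
```

```text
clock: 2.1
eef_pos: [0.5638, 0.1882, 0.1992]
ee_rot: [-90.0, -0.0, -75.5]
contact_force: [0.4, -0.6, 1.0]
opening: 0.994
```

```bash
python3 -m crank '[[[0,0,0],0],[[0,0,0],0],[[0,0,0],0]]'; python3 -c "
from h import *
s=state();print(s['q'],s['ee_rot'])
grab('scene','1')"
```

```text
clock: 2.4
eef_pos: [0.5627, 0.1857, 0.1994]
ee_rot: [-90.1, -0.0, -75.7]
contact_force: [0.2, 0.2, -0.2]
opening: 0.999
[ 1.71153200e+01  2.41356853e+01  9.91991748e+01 -1.60205254e-02
  5.67279402e+01  2.85333678e+00] [-9.00620572e+01 -1.64943481e-02 -7.57292114e+01]
```

View pics/scene1.png

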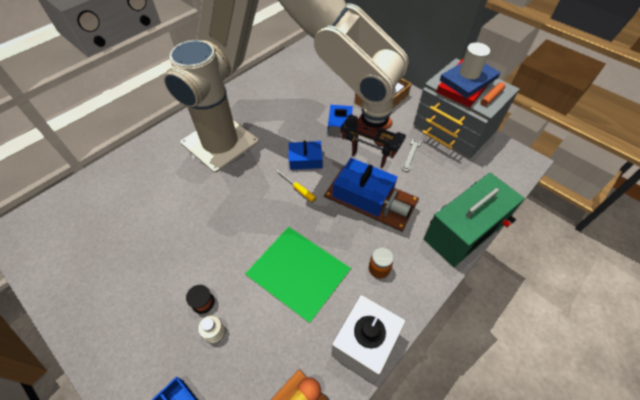

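```bash
python3 -m crank '[[[0.2,0.1,-1.5],0],[[0,0,-1.5],0],[[0,0,-1.5],0],[[0,0,-1.5],0],[[0,0,-1.5],0],[[0,0,-1.0],0],[[0,0,-0.9],0],[[0,0,0],0],[[0,0,0],0]]'
```

```text
clock: 3.35
eef_pos: [0.5655, 0.1876, 0.1057]
ee_rot: [-90.0, 0.0, -75.7]
contact_force: [0.3, -0.5, 0.8]
opening: 0.999
```

The picture showed the jaws hovering above the fin at about (372,150). No contact while lowering, so I close the gripper now.

```bash
python3 -m crank '[[[0,0,0],0],[[0,0,0],0],[[0,0,0],0],[[0,0,0],0],[[0,0,0],0],[[0,0,0],0],[[0,0,0],0],[[0,0,0],0]]' 1; python3 -c "
from h import *
s=state();print(s['contact_force'],s['moment'],s['opening'])"
```

```text
clock: 4.15
eef_pos: [0.5653, 0.1875, 0.1057]
ee_rot: [-90.0, -0.0, -75.7]
contact_force: [-0.8, 0.0, -0.8]
opening: 0.31
[-0.82496146  0.01402523 -0.77512376] [-0.04835785 -0.01919367 -0.00219435] 0.3097496899509994
```

```bash
python3 -m crank '[[[0,0,0],0],[[0,0,0],0],[[0,0,0],0],[[0,0,0],0]]'; python3 -c "
from h import *
s=state();print(s['contact_force'],s['opening'])"
```

```text
clock: 4.55
eef_pos: [0.5652, 0.1875, 0.1056]
ee_rot: [-90.0, -0.0, -75.7]
contact_force: [-1.3, -0.3, -0.4]
opening: 0.178
[-1.32254461 -0.28422883 -0.42750532] 0.1777659812809124
```

```bash
python3 -m crank '[[[0,0,0],0],[[0,0,0],0]]'
```

```text
clock: 4.75
eef_pos: [0.5651, 0.1875, 0.1056]
ee_rot: [-90.0, -0.0, -75.7]
contact_force: [-1.8, -1.0, 2.0]
opening: 0.176
```

```bash
python3 -m crank '[[[0,0,0.3],0],[[0,0,0.6],0],[[0,0,1],0],[[0,0,1.2],0],[[0,0,1.2],0],[[0,0,1.2],0],[[0,0,1.2],0],[[0,0,1.2],0],[[0,0,1.2],0],[[0,0,1.2],0],[[0,0,1.2],0],[[0,0,1.2],0],[[0,0,0.8],0],[[0,0,0.4],0],[[0,0,0],0]]'; python3 -c "
from h import *
s=state();print(s['contact_force'],s['moment'],s['opening']); grab('scene','2');grab('top','2')"
```

```text
clock: 6.25
eef_pos: [0.5655, 0.1876, 0.2452]
ee_rot: [-90.0, 0.0, -75.7]
contact_force: [-0.1, 0.4, -1.7]
opening: 0.181
[-0.10128142  0.39311571 -1.74066552] [-0.01215291 -0.12365027  0.02159052] 0.1810243837412665
```

View pics/scene2.png

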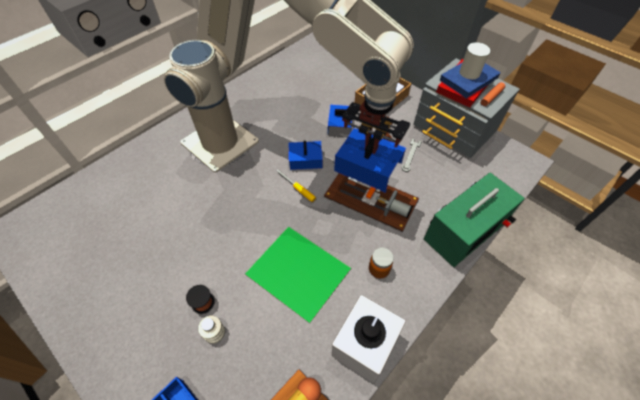

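The cover hangs level in the jaws at about (370,155), clear of the handle. I carry it to the mat.

```bash
python3 -m crank '[[[0.1,-0.6,0],0],[[0.2,-1.2,0],-0.008],[[0.2,-1.8,0],-0.008],[[0.2,-2.1,0],-0.008],[[0.2,-2.1,0],-0.008],[[0.2,-2.1,0],-0.008],[[0.2,-2.1,0],-0.008],[[0.2,-2.1,0],-0.008],[[0.2,-2.1,0],-0.008],[[0.2,-2.1,0],-0.008],[[0.2,-2.1,0],-0.008],[[0.2,-2.1,0],-0.008],[[0.2,-2.1,0],-0.008],[[0.2,-2.1,0],-0.008],[[0.2,-2.1,0],-0.008],[[0.2,-2.1,0],-0.008],[[0.2,-2.1,0],-0.008],[[0.3,-2.1,0],-0.008],[[0.2,-1.8,0],0],[[0.2,-1.3,0],0]]'; python3 -m crank '[[[0,-0.1,-0.5],0],[[0,0,-1],0],[[0,0,-1.5],0],[[0,0,-1.5],0],[[0,0,-1.5],0],[[0,0,-1.5],0],[[0,0,-1.5],0],[[0,0,-1.5],0],[[0,0,-1],0],[[0,0,-0.5],0],[[0,0,0],0],[[0,0,0],0]]';  python3 -c "
from h import *
s=state();print(s['contact_force'],s['moment'],s['opening']); grab('scene','3');grab('top','3')"
```

```text
clock: 8.35
eef_pos: [0.605, -0.1963, 0.2444]
ee_rot: [-90.0, 0.0, -83.5]
contact_force: [0.1, 0.4, -2.2]
opening: 0.186
clock: 9.55
eef_pos: [0.6057, -0.1956, 0.1251]
ee_rot: [-90.0, -0.0, -83.5]
contact_force: [-0.0, 0.4, -1.7]
opening: 0.181
[-0.01069587  0.41858401 -1.68539791] [ 0.01420721 -0.14281188 -0.00416476] 0.18140065422848717
```

View pics/scene3.png

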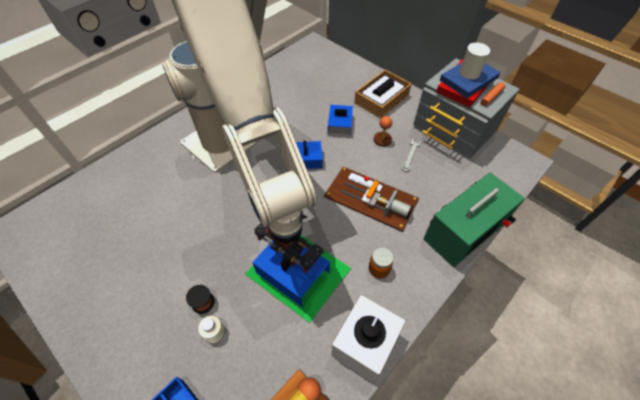

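View pics/top3.png

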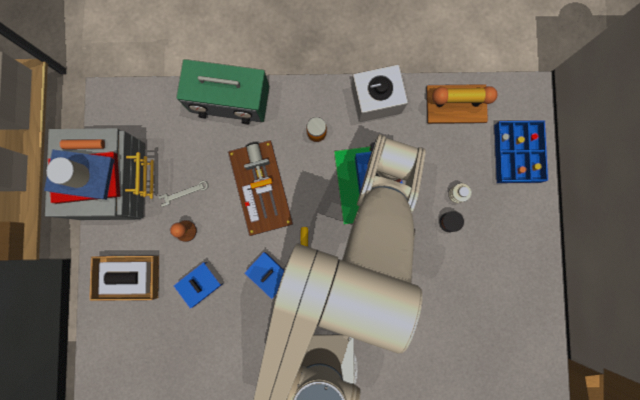

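The cover hovers over the mat at scene (290,270), about 23 mm too far in −y. I correct that and lower it.

```bash
python3 -m crank '[[[-0.1,0.5,0],0],[[-0.1,0.8,0],0],[[0,0.7,0],0],[[0,0.3,-0.3],0],[[0,0,-0.5],0],[[0,0,-0.5],0],[[0,0,-0.5],0],[[0,0,-0.4],0],[[0,0,-0.3],0],[[0,0,-0.1],0],[[0,0,0],0]]';  python3 -c "
from h import *
s=state();print(s['contact_force'],s['moment'],s['opening'])"
```

```text
clock: 10.75
eef_pos: [0.6032, -0.1725, 0.0985]
ee_rot: [-90.0, 0.0, -83.5]
contact_force: [-0.6, 0.2, -2.0]
opening: 0.181
[-0.62995018  0.18235822 -1.98545123] [-0.09463534 -0.11004977  0.00892218] 0.18132393258724364
```

```bash
python3 -m crank '[[[0,0,-0.1],0],[[0,0,-0.1],0],[[0,0,0],0]]'
```

```text
clock: 11.05
eef_pos: [0.6036, -0.1725, 0.0976]
ee_rot: [-90.0, -0.0, -83.5]
contact_force: [-1.9, 0.6, 3.6]
opening: 0.18
```

Contact at +3.6 N, so it is seated. I release and go up.

```bash
python3 -m crank '[[[0,0,0],0],[[0,0,0],0],[[0,0,0],0],[[0,0,0],0],[[0,0,0],0],[[0,0,0],0]]' -0.2; python3 -m crank '[[[0,0,0.5],0],[[0,0,1.5],0],[[0,0,2],0],[[0,0,2],0],[[0,0,2],0],[[0,0,2],0],[[0,0,2],0],[[-2,0,0],0],[[-4,0,0],0],[[-4,0,0],0],[[-4,0,0],0],[[-4,0,0],0],[[0,0,0],0],[[0,0,0],0]]';  python3 -c "
from h import *
s=state();print(s['contact_force'],s['moment'],s['opening']); grab('scene','4');grab('top','4')"
```

```text
clock: 11.65
eef_pos: [0.6033, -0.1724, 0.0966]
ee_rot: [-90.0, 0.0, -83.5]
contact_force: [0.2, -1.0, -0.2]
opening: 0.596
clock: 13.05
eef_pos: [0.4237, -0.1728, 0.2181]
ee_rot: [-89.9, -0.1, -83.5]
contact_force: [0.4, 0.3, -0.3]
opening: 0.598
[ 0.35832344  0.33255211 -0.29664613] [-0.08062222 -0.06666383 -0.02511953] 0.5980517157878273
```

View pics/scene4.png

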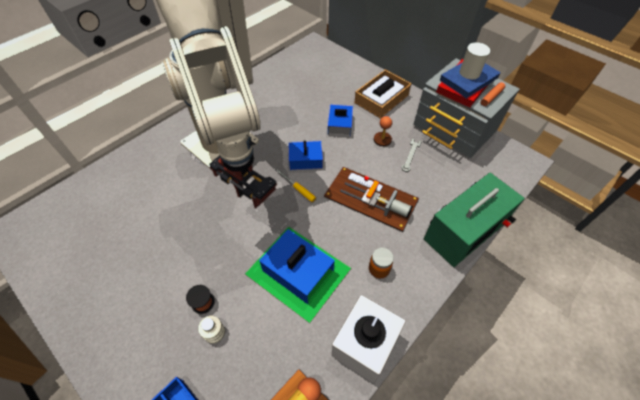

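View pics/top4.png

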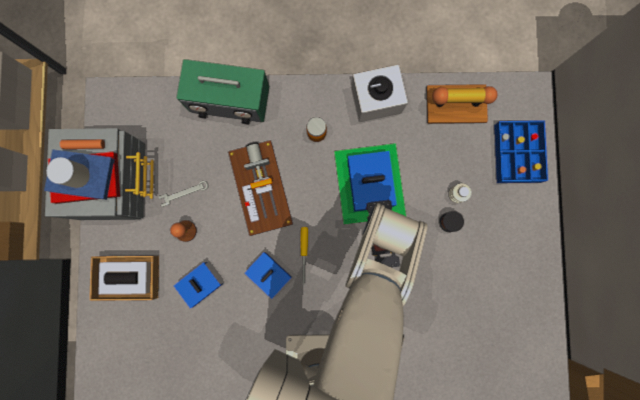

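The cover stands upright, centred on the mat (scene (298,265), top (371,182)). The tester is fully exposed, with the orange handle at scene (374,188) and top (261,184). Now I measure the handle, pointer, marker and placed cover.

```bash
python3 - <<'E'
from h import *
th=np.radians(14.4);e=np.array([np.cos(th),np.sin(th)]);nn=np.array([-e[1],e[0]])
O=np.array([.5797,.1765])
boxes={"top":(225,135,300,240),"scene":(320,160,425,235)}; cen={}
for n in("scene","top"):
    p,d=load(n,"4"); hsv=cv2.cvtColor(p,cv2.COLOR_RGB2HSV); x0,y0,x1,y1=boxes[n]
    sub=np.zeros(p.shape[:2],np.uint8); sub[y0:y1,x0:x1]=1
    for nm,(lo,hi),z in(("orange",((8,190,150),(20,255,255)),.075),("red",((0,170,110),(5,255,255)),.03)):
        m=cv2.inRange(hsv,lo,hi)*sub; 
        N,l,st,ce=cv2.connectedComponentsWithStats(m); 
        for i in 1+np.argsort(-st[1:,4])[:2]:
            ys,xs=np.nonzero(l==i); D=dep(n,np.c_[xs,ys],d); Y=onz(n,ce[i],z)[0]
            T=D[D[:,2]>np.percentile(D[:,2],60)-.003]
            print(n,nm,st[i,4],ce[i].round(1),"onz",Y.round(4),"tester",((Y[:2]-O)@e*1e3).round(1),((Y[:2]-O)@nn*1e3).round(1),"z",np.percentile(D[:,2],[10,50,90]).round(3),cv2.minAreaRect((T[:,:2]*1000).astype(np.float32)))
            cen.setdefault(nm,{}).setdefault(n,ce[i])
    b=cv2.inRange(hsv,(100,120,60),(125,255,255)); ys,xs=np.nonzero(b)
    X=dep(n,np.c_[xs,ys],d); T=X[(abs(X[:,2]-.077)<.006)&(X[:,0]>.48)&(X[:,0]<.75)&(abs(X[:,1]+.17)<.12)]
    print(n,"cover",cv2.minAreaRect((T[:,:2]*1000).astype(np.float32)),np.median(T[:,2]))
    g=cv2.inRange(hsv,(50,120,60),(70,255,255)); N,l,st,ce=cv2.connectedComponentsWithStats(g); i=1+np.argmax(st[1:,4]);ys,xs=np.nonzero(l==i);print(n,"mat",cv2.minAreaRect((onz(n,np.c_[xs,ys],.004)[:,:2]*1000).astype(np.float32)))
    c=p[y0:y1,x0:x1]; cv2.imwrite(f"pics/z{n}4.png",cv2.resize(c[:,:,::-1],None,fx=5.5,fy=5.5,interpolation=cv2.INTER_CUBIC))
for k in cen: 
    if len(cen[k])==2: print(k,tri(cen[k]["scene"],cen[k]["top"]))
E
```

```text
scene orange 78 [372.3 188.9] onz [0.6031 0.1789 0.075 ] tester 23.3 -3.6 z [0.071 0.074 0.077] ((602.6251831054688, 180.23907470703125), (16.347862243652344, 66.76649475097656), 14.886187553405762)
scene orange 6 [400.2 225. ] onz [0.7525 0.1295 0.075 ] tester 155.7 -88.5 z [0.01  0.011 0.013] ((736.7301025390625, 168.8066864013672), (6.941469192504883, 8.806112289428711), 34.09908676147461)
scene red 12 [365.9 177.7] onz [0.5387 0.232  0.03  ] tester -25.9 63.9 z [0.014 0.028 0.032] ((757.7859497070312, -121.29922485351562), (10.293713569641113, 837.86767578125), 31.503620147705078)
scene cover ((606.27197265625, -173.7080078125), (175.4106903076172, 133.5546417236328), 6.44796085357666) 0.07629857064102208
scene mat ((605.412841796875, -173.77767944335938), (248.28469848632812, 207.93980407714844), 6.48244047164917)
top orange 71 [260.8 182.8] onz [0.5972 0.1826 0.075 ] tester 18.5 1.6 z [0.071 0.074 0.079] ((597.0006103515625, 182.953125), (14.732793807983398, 64.8510513305664), 13.74028491973877)
top red 14 [246.3 203.5] onz [0.5354 0.2363 0.03  ] tester -28.0 68.9 z [0.026 0.031 0.034] ((533.9579467773438, 235.801513671875), (8.564010620117188, 10.939912796020508), 18.372806549072266)
top cover ((602.9444580078125, -171.18341064453125), (174.13662719726562, 132.6375732421875), 6.508261203765869) 0.07674662971169477
top mat ((601.866943359375, -171.866943359375), (247.65553283691406, 207.7818603515625), 6.631129741668701)
orange (array([0.5990819 , 0.18440371, 0.06566132]), np.float64(0.0015637244244680476))
red (array([0.53583419, 0.23716101, 0.02284972]), np.float64(0.0007169697534465229))
```

```bash
python3 -c "
import cv2
a=cv2.imread('pics/ztop4.png');print(a.shape)"
```

```text
(578, 412, 3)
```

View pics/ztop4.png

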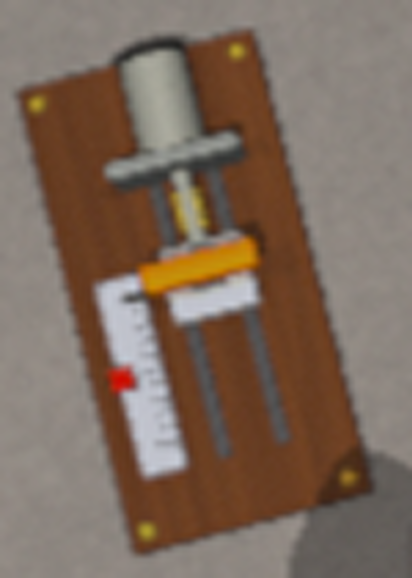

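View pics/zscene4.png

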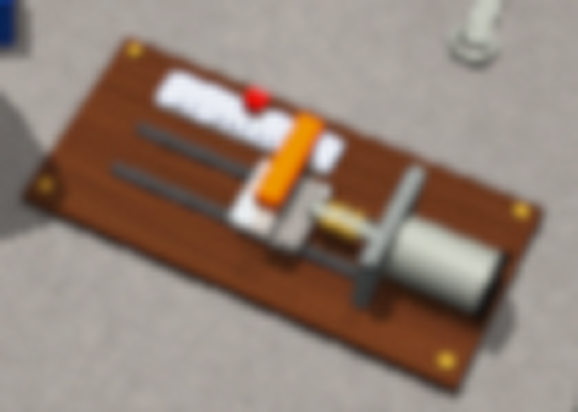

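```bash
python3 - <<'E'
from h import *
th=np.radians(14.4);e=np.array([np.cos(th),np.sin(th)]);nn=np.array([-e[1],e[0]])
O=np.array([.5797,.1765])
p,d=load("top","4")
g=cv2.cvtColor(p,cv2.COLOR_RGB2GRAY)
print(g[184:196,240:258])
r=p[...,0].astype(int)-p[...,1]; print(r[198:210,240:254])
for nm,uv,z in(("ptr",(249,189),.022),("mark",(246.3,203.5),.029)):
    Y=onz("top",uv,z)[0][:2]-O; print(nm,Y@e*1e3,Y@nn*1e3)
E
```

```text
[[ 69  71  72  70  66  67  72  79  81  86 111 128 136 137 138 139 140 141]
 [ 68  69  75  75  81  98 117 140 162 161 146 134 141 141 142 143 144 144]
 [ 68  74 100 120 156 175 181 186 193 193 156 136 143 145 143 138 133 123]
 [ 67  76 129 169 189 195 196 193 195 191 145 124 135 132 122 109 109 121]
 [ 67  74 122 176 196 196 193 163 132 120  89  79  85  84  85 121 154 166]
 [ 68  73 114 175 196 194 178 131  87  87 100  83  61  61  66 108 167 192]
 [ 68  67  95 164 194 195 189 176 171 172 175 131  69  58  62  83 164 196]
 [ 69  66  79 145 186 195 195 193 193 173 178 151  88  62  65  82 160 194]
 [ 68  66  72 125 178 195 194 195 195 187 190 160  99  66  69  77 130 178]
 [ 70  69  71 117 173 195 195 194 194 193 191 160 104  67  67  72 101 139]
 [ 71  69  69  95 166 194 195 194 193 178 160 166 132  75  67  72  80  92]
 [ 68  67  68  79 145 186 195 194 194 188 182 186 151  93  70  71  75  71]]
[[ 32  44  42  41  30   5  -3  -2  -3  -3  -2  -2  -3   4]
 [ 26  44  42  42  34   8  -2  -4  -4  -2  -2  -2  -2   3]
 [ 19  39  41  41  37  15   0  -4  -1  -3  -3  -2  -2   2]
 [ 16  37  43  42  42  31  24  42  40   9  -3  -2  -2  -2]
 [ 14  32  42  42  70 116 126 130  95  15  -4  -3  -2  -2]
 [  8  27  42  44  77 146 179 182 147  53   1  -2  -2  -2]
 [  7  21  40  40  54 139 187 184 168  74   3  -4  -2  -2]
 [  5  17  37  42  47 124 165 136 102  45   4  -3  -1  -3]
 [  7  12  33  43  43  76  81  27   7   2  -1  -4  -3  -2]
 [  7   8  25  43  44  45  39  10  -2  -3  -3  -3  -2  -1]
 [  8   7  20  42  44  42  38  18   3  -3  -2  -2  -2  -4]
 [  7   7  17  36  43  42  41  27   4  -3  -2  -2  -2  -3]]
ptr 17.461043303530033 49.49320953594463
mark -27.914384640242623 68.99007661939757
```

Cover is centred on the mat within about 1 mm. The handle is at about (0.599, 0.182, 0.066), and the pull needed is about 46 mm. I move over the handle.

```bash
python3 -m crank '[[[0.4,0.8,0],0],[[0.8,1.6,0],0.01],[[1,2,0],0.01],[[1,2,0],0.01],[[1,2,0],0.01],[[1,2,0],0.01],[[1,2,0],0.01],[[1,2,0],0.01],[[1,2,0],0.01],[[1,2,0],0.01],[[1,2,-0.5],0.01],[[1,2,-0.5],0.01],[[1,2,-0.5],0.01],[[1,2,-0.7],0.01],[[1,2,-0.7],0.01],[[1,2,-0.7],0.008],[[1,2,-0.7],0],[[0.8,1.6,-0.3],0],[[0.6,1.5,-0.2],0],[[0,0,0],0]]'; python3 -m crank '[[[0,0,0],0],[[0,0,0],0]]'; python3 -c "
from h import *
grab('scene','5');s=state();print(s['eef_pos'])"
```

```text
clock: 15.15
eef_pos: [0.6, 0.1845, 0.1684]
ee_rot: [-90.0, 0.0, -74.9]
contact_force: [-0.2, -0.8, -0.6]
opening: 0.595
clock: 15.35
eef_pos: [0.5991, 0.1819, 0.1689]
ee_rot: [-90.0, -0.0, -75.0]
contact_force: [-0.3, 0.4, 0.4]
opening: 0.599
[0.59912044 0.18179348 0.1689893 ]
```

View pics/scene5.png

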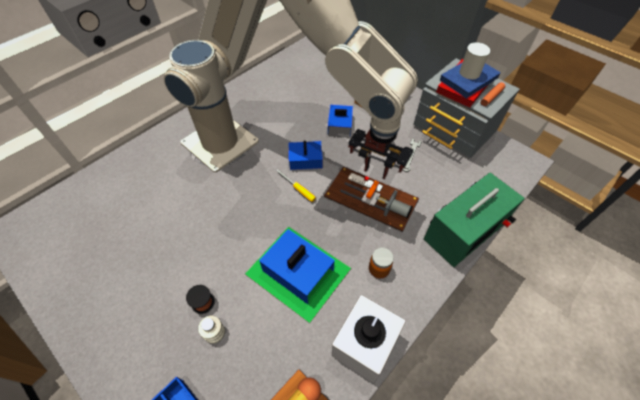

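The jaws are above the handle at about (375,170). I lower 10.6 cm with a small yaw trim.

```bash
python3 -m crank '[[[0,0,-1.2],-0.01],[[0,0,-1.5],0],[[0,0,-1.5],0],[[0,0,-1.5],0],[[0,0,-1.5],0],[[0,0,-1.2],0],[[0,0,-1],0],[[0,0,-0.8],0],[[0,0,-0.4],0],[[0,0,0],0],[[0,0,0],0]]'; python3 -m crank '[[[0,0,0],0],[[0,0,0],0],[[0,0,0],0],[[0,0,0],0],[[0,0,0],0],[[0,0,0],0],[[0,0,0],0],[[0,0,0],0],[[0,0,0],0]]' 1;python3 -c "
from h import *
s=state();print(s['eef_pos'],s['contact_force'],s['opening'])"
```

```text
clock: 16.5
eef_pos: [0.5996, 0.1827, 0.063]
ee_rot: [-90.0, 0.0, -75.6]
contact_force: [-0.4, -0.6, 0.8]
opening: 0.597
clock: 17.4
eef_pos: [0.5988, 0.1824, 0.0628]
ee_rot: [-90.1, -0.0, -75.6]
contact_force: [-3.6, -1.3, 5.4]
opening: 0.199
[0.59876888 0.18241305 0.06279194] [-3.6113485  -1.26657494  5.36982089] 0.19924726008963406
```

Gripped at 17.5 mm. Pulling about 43 mm first, then I look.

```bash
python3 -m crank '[[[-0.1,-0.03,0],0],[[-0.2,-0.05,0],0],[[-0.3,-0.08,0],0],[[-0.3,-0.08,0],0],[[-0.4,-0.1,0],0],[[-0.4,-0.1,0],0],[[-0.4,-0.1,0],0],[[-0.4,-0.1,0],0],[[-0.4,-0.1,0],0],[[-0.4,-0.1,0],0],[[-0.3,-0.08,0],0],[[-0.3,-0.08,0],0],[[-0.2,-0.05,0],0],[[-0.1,-0.03,0],0],[[0,0,0],0],[[0,0,0],0]]'; python3 -c "
from h import *
s=state();print(s['eef_pos'],s['contact_force'],s['opening'])
for n,b in(('scene',(320,150,425,235)),('top',(225,135,300,240))):
    p,d=grab(n,'6');x0,y0,x1,y1=b;cv2.imwrite(f'pics/z{n}6.png',cv2.resize(p[y0:y1,x0:x1,::-1],None,fx=5.5,fy=5.5,interpolation=cv2.INTER_CUBIC))"
```

```text
clock: 19.0
eef_pos: [0.5591, 0.1721, 0.0628]
ee_rot: [-89.8, -0.0, -75.6]
contact_force: [9.0, 3.0, -7.1]
opening: 0.199
[0.55907409 0.17214104 0.06283355] [ 9.03653137  3.01551626 -7.09008353] 0.19934353604640132
```

View pics/zscene6.png

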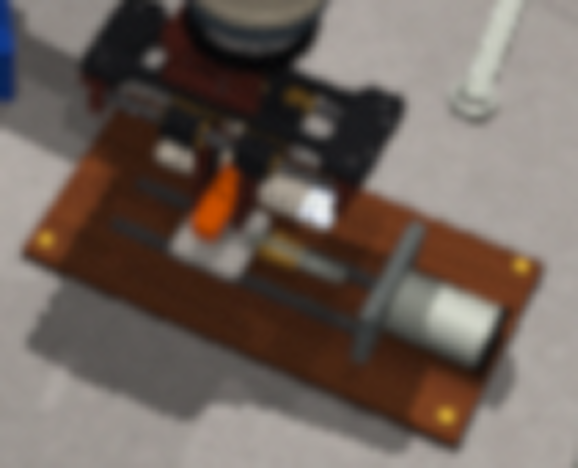

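View pics/ztop6.png

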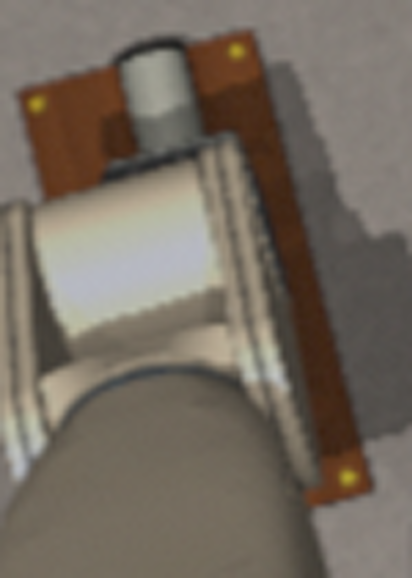

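Both views hide the pointer now. The TCP travel so far is 41 mm, and the spring force of 9.5 N agrees with that. My pre-pull image estimates put the marker at 46 to 48 mm, so I add about 5.5 mm.

```bash
python3 -m crank '[[[-0.1,-0.03,0],0],[[-0.2,-0.05,0],0],[[-0.15,-0.04,0],0],[[-0.08,-0.02,0],0],[[0,0,0],0],[[0,0,0],0]]'; python3 - <<'E'
from h import *
s=state();print(s['eef_pos'],s['contact_force'])
p,d=grab('scene','7'); q,d0=load('scene','4')
th=np.radians(14.4);e=np.array([np.cos(th),np.sin(th)]);nn=np.array([-e[1],e[0]]);O=np.array([.5797,.1765])
for nm,im,dd in(("now",p,d),("before",q,d0)):
    h=cv2.cvtColor(im,cv2.COLOR_RGB2HSV); m=cv2.inRange(h,(3,170,130),(20,255,255)); ys,xs=np.mgrid[150:235,320:425]
    X=dep('scene',np.c_[xs.ravel(),ys.ravel()],dd); T=np.c_[(X[:,:2]-O)@e,(X[:,:2]-O)@nn]*1e3; z=X[:,2]*1e3
    mm=m[150:235,320:425].ravel()>0
    k=mm&(z>68)&(z<80)&(T[:,1]<-10)&(T[:,1]>-40); print(nm,"handle -y end top x",k.sum(),T[k,0].mean(),T[k,1].min(),T[k,1].max())
    k=(z>22)&(z<31)&(T[:,1]<-15)&(T[:,1]>-32)&(T[:,0]>-70)&(T[:,0]<60)&(h[150:235,320:425,1].ravel()<90); print("carriage",k.sum(),np.percentile(T[k,0],[2,50,98]).round(1),T[k,1].mean())
E
python3 - <<'E'
import cv2,numpy as np
a=np.load('scene7.npz')['p'][150:235,320:425,::-1]; cv2.imwrite('pics/zscene7.png',cv2.resize(a,None,fx=6,fy=6,interpolation=cv2.INTER_CUBIC))
E
```

```text
clock: 19.7
eef_pos: [0.554, 0.1708, 0.0628]
ee_rot: [-89.7, 0.0, -75.6]
contact_force: [9.0, 2.4, -7.5]
opening: 0.201
[0.55402289 0.17083649 0.06283468] [ 8.97324815  2.41642987 -7.49241661]
now handle -y end top x 34 -23.21661753903052 -34.74307454289036 -11.030600163625532
carriage 38 [-43.3 -22.   -2. ] -21.36093545038328
before handle -y end top x 33 23.333312830841187 -35.473305014643785 -11.538484201691588
carriage 42 [ 1.2 24.2 44.4] -21.316099683486332
```

View pics/zscene7.png

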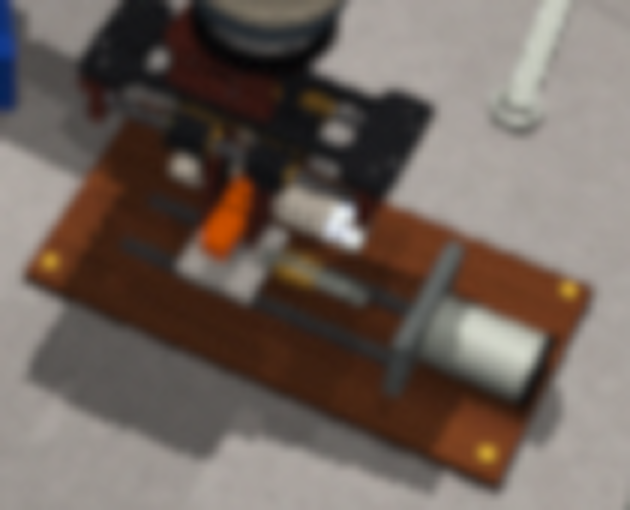

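The handle has moved 46.5 mm by vision and 46.3 mm by TCP, within about 1 mm of the marker centre and short of it. Now hold.

```bash
python3 -m crank '[[[0,0,0],0],[[0,0,0],0],[[0,0,0],0],[[0,0,0],0],[[0,0,0],0],[[0,0,0],0],[[0,0,0],0],[[0,0,0],0],[[0,0,0],0],[[0,0,0],0],[[0,0,0],0],[[0,0,0],0],[[0,0,0],0]]';python3 -m crank '[[[0,0,0],0],[[0,0,0],0],[[0,0,0],0],[[0,0,0],0],[[0,0,0],0],[[0,0,0],0],[[0,0,0],0],[[0,0,0],0],[[0,0,0],0],[[0,0,0],0],[[0,0,0],0],[[0,0,0],0],[[0,0,0],0]]'
```

```text
clock: 21.05
eef_pos: [0.554, 0.1708, 0.0628]
ee_rot: [-89.7, 0.0, -75.6]
contact_force: [9.0, 2.6, -7.8]
opening: 0.199
clock: 22.35
eef_pos: [0.5541, 0.1708, 0.0628]
ee_rot: [-89.7, 0.0, -75.6]
contact_force: [11.0, 2.4, -7.5]
opening: 0.203
```

Held 2.6 s. Easing it back.

```bash
python3 -m crank '[[[0.1,0.03,0],0],[[0.2,0.05,0],0],[[0.3,0.08,0],0],[[0.3,0.08,0],0],[[0.3,0.08,0],0],[[0.3,0.08,0],0],[[0.3,0.08,0],0],[[0.3,0.08,0],0],[[0.3,0.08,0],0],[[0.3,0.08,0],0],[[0.3,0.08,0],0],[[0.3,0.08,0],0],[[0.3,0.08,0],0],[[0.3,0.08,0],0],[[0.2,0.05,0],0],[[0.2,0.04,0],0],[[0.1,0.03,0],0],[[0,0,0],0],[[0,0,0],0]]'; python3 -m crank '[[[0.1,0.03,0],0],[[0.1,0.02,0],0],[[0,0,0],0],[[0,0,0],0]]'; python3 -c "
from h import *
s=state();print(s['eef_pos'],s['contact_force'])"
```

```text
clock: 24.25
eef_pos: [0.5961, 0.1818, 0.0628]
ee_rot: [-90.0, -0.0, -75.6]
contact_force: [4.4, -3.0, 1.2]
opening: 0.202
clock: 24.65
eef_pos: [0.5981, 0.1823, 0.0628]
ee_rot: [-90.0, -0.0, -75.6]
contact_force: [4.4, -3.1, 2.5]
opening: 0.202
[0.59808401 0.18230887 0.06279504] [ 4.42500657 -3.11611432  2.50045353]
```

```bash
python3 -m crank '[[[0.05,0.01,0],0],[[0.05,0.01,0],0],[[0,0,0],0],[[0,0,0],0]]'; python3 -c "
from h import *
s=state();print(s['eef_pos'],s['contact_force'])"
```

```text
clock: 25.05
eef_pos: [0.5987, 0.1825, 0.0628]
ee_rot: [-90.0, -0.0, -75.6]
contact_force: [0.9, -5.2, 4.2]
opening: 0.202
[0.59865545 0.18246422 0.06278131] [ 0.88024387 -5.23974466  4.24144854]
```

```bash
python3 -m crank '[[[0.05,0,0],0],[[0,0,0],0],[[0,0,0],0]]'; python3 -m crank '[[[0,0,0],0],[[0,0,0],0],[[0,0,0],0],[[0,0,0],0],[[0,0,0],0],[[0,0,0],0]]' -0.2
```

```text
clock: 25.35
eef_pos: [0.5987, 0.1825, 0.0628]
ee_rot: [-90.1, 0.0, -75.6]
contact_force: [-0.5, -4.5, 7.0]
opening: 0.206
clock: 25.95
eef_pos: [0.5994, 0.1827, 0.0626]
ee_rot: [-90.0, 0.0, -75.6]
contact_force: [0.2, -0.5, 0.1]
opening: 0.602
```

```bash
python3 -m crank '[[[0,0,0.5],0],[[0,0,1.5],0],[[0,0,2],0],[[0,0,2],0],[[0,0,2],0],[[0,0,2],0],[[0,0,2],0],[[0,0,2],0],[[-2,0,1],0],[[-4,-1,0],0],[[-4,-1,0],0],[[-4,-1,0],0],[[-4,-1,0],0],[[0,-2,0],0],[[0,-3,0],0],[[0,-3,0],0],[[0,-3,0],0],[[0,-2,0],0],[[0,0,0],0],[[0,0,0],0]]'; python3 -c "
from h import *
grab('scene','8');grab('top','8');s=state();print(s['eef_pos'],s['contact_force'])"
```

```text
clock: 27.95
eef_pos: [0.4198, 0.0126, 0.2135]
ee_rot: [-89.9, -0.0, -75.6]
contact_force: [0.3, 0.3, 0.9]
opening: 0.6
[0.41968638 0.01326185 0.2131454 ] [ 0.21147322 -0.20002853  0.78458636]
```

View pics/scene8.png

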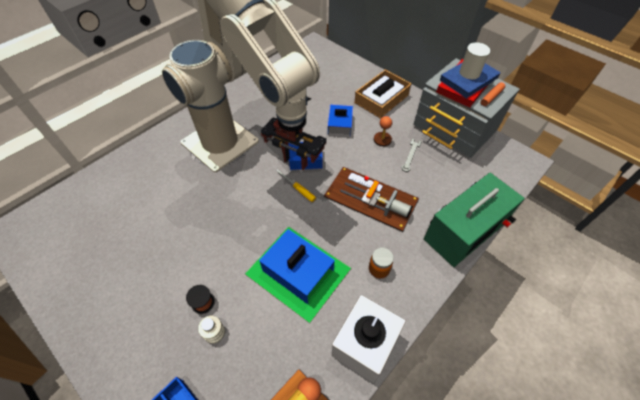

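```bash
python3 - <<'E'
from h import *
O=np.array([.5797,.1765]);th=np.radians(14.4);e=np.array([np.cos(th),np.sin(th)]);nn=np.array([-e[1],e[0]])
for t in "48":
  for n,(x0,y0,x1,y1) in {"top":(225,135,300,240),"scene":(320,160,425,235)}.items():
    p,d=load(n,t); h=cv2.cvtColor(p,cv2.COLOR_RGB2HSV)
    for nm,lo,hi,z in(("orange",(8,190,150),(20,255,255),.075),("red",(0,170,110),(5,255,255),.03)):
        m=cv2.inRange(h,lo,hi); s=np.zeros_like(m);s[y0:y1,x0:x1]=m[y0:y1,x0:x1]
        N,l,st,ce=cv2.connectedComponentsWithStats(s); i=1+np.argmax(st[1:,4]); Y=onz(n,ce[i],z)[0][:2]-O; print(t,n,nm,st[i,4],(Y@e*1e3).round(1),(Y@nn*1e3).round(1))
a,b=load('scene','0')[0],load('scene','8')[0]
E
```

```text
4 top orange 71 18.5 1.6
4 top red 14 -28.0 68.9
4 scene orange 78 23.3 -3.6
4 scene red 12 -25.9 63.9
8 top orange 70 18.5 1.7
8 top red 14 -28.0 68.9
8 scene orange 78 23.3 -3.6
8 scene red 12 -25.9 63.9
```

The handle is back at rest and the marker has not moved. The cover is on the mat at (298,265), and the gripper is clear of everything. I hand in.

```bash
python3 -c "
from station import *
print(close_job())"
```

```text
the job is handed in; nothing more can be done
None
```

The job is done and handed in at about 28 s of the 64 s allowed.

- **Cover:** I lifted it straight off by its fin and set it upright on the mat. Both views put it within about 1 mm of the mat's middle, with its yaw matching.
- **Pull:** I pulled the handle out about 46.4 mm (46.3 mm by the tool position, 46.5 mm by camera) and held it there for about 2.6 s.
- **Return:** I eased it back slowly, kept hold until the force showed it was against its stop, and then let go.
- **Last checks:** The handle and marker are where they were before the pull in both views. In the last scene picture the loose things in view look where they started. I judged that by eye and did not measure it.

**Not confirmed:** the gripper hid the pointer and marker from both cameras during the hold, so I could not see them line up directly. The stop point comes from pictures taken before the pull. Those put the marker's centre at 46.4 mm (top view) and 48.2 mm (two views together). One rough scene-view figure gave 49 to 50 mm. So the pointer stood level with the marker's centre or up to about 3.5 mm short of it, inside the ±7 mm allowed and not past it.

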